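# Crack the sealed dry box

### The job

Swing both clips of the dry-storage box fully off its lid, then pull the lid up by its handle until the sticky seal lets go, without letting it fly wide open. Finish while still holding the lid by its handle slightly open, with a gap of about 15 mm at the front edge, so that the air inside can equalise; do not let go, and leave the things round the box alone.

Things in the scene. Friction and masses are not known exactly. Their poses are not given: they have to be found in the camera images.
- dry_box: White low box, 180 deep (x) x 240 wide (y) x 85 mm high, fixed to the worktop, with a grey lid round a clear window (closed top at z = 98 mm). Origin: centre of the underside. x points from the front (clips, handle, toward the robot) to the rear (lid hinge), y left, z up. Yaw within 0.35 rad. Under the clips two brackets, 20 x 26 mm, top at z = 98 mm, stand out from the front wall.
- lid_panel: The grey lid with its handle, 184 deep x 240 wide x 11.5 mm thick, about 0.4 kg. Origin on the hinge axis at the rear, on the underside of the closed lid (x = +94, z = 86.5 mm in the box frame); at joint 0 its axes are the box's. Rubber ridge under the front edge sticks in the seal.
- lid (a joint): Angle of the lid about its rear hinge: 0 shut, grows as the front edge rises (0.08 rad is a 15 mm gap at the front edge). The seal resists over the first 4 to 6 mm at the front edge, with a peak of roughly 10 to 20 N at the handle, then lets go suddenly; after that the lid weighs 2 to 3 N at the handle and, if released, drops back onto the seal, 6 to 7 mm open or less.
- handle_grip (a point): Middle of the lid's bow handle: a round aluminium bar of 12 mm diameter, 76 mm long along the box's y, its axis 28 mm above the lid's top, 150 mm in front of the hinge axis, with free space below the bar down to 3 mm above the lid. Turns with the lid.
- lid_front_edge (a point): Middle of the lid's lower front edge, 184 mm in front of the hinge axis; 86.5 mm above the worktop when shut.
- clip_left (a joint): Angle of the left (+y) swivel clip about an upright pivot. 0 (to 0.25 at the start): its aluminium bar points to the box's +x, over the lid's front edge, and blocks it. Grows as the free end swings outward (to +y); 1.57 is along the front, wholly off the lid; stop at 1.7. Stays where left; friction under 1 N at the knob.
- clip_right (a joint): The same for the right (-y) clip: grows as its free end swings outward (to -y); off the lid at 1.57, stop at 1.7.
- knob_left (a point): Middle of the left clip's black upright knob, 12 mm diameter and 24 mm tall (its top 12 mm above this point, the bar's surface 12 mm below it), 30 mm from the clip's pivot. The pivot is at x = -100, y = +70 mm in the box frame; the knob's middle is at z = 116 mm.
- knob_right (a point): The same for the right clip, whose pivot is at x = -100, y = -70 mm in the box frame.
- vial_1: Bystander: small clear vial with a white cap, 25 mm diameter, 56 mm tall, standing right of the box; origin at its underside.
- marker_a: Bystander: white and red marker pen, 135 mm long, lying left of the box; origin at its underside.
- dust_cap: Bystander: flat black round cap, 63 mm diameter, 12 mm high, lying on the right; origin at its underside.

How it is judged:
By the outcome, as a careful person would: the job done as asked, in the order asked, and still so for the second after the job is handed in, while the arm keeps its last pose, push and grip.
It also fails if it takes over 51 s, if anything falls off the work surface, if the arm or the gripper's body presses on something with over 40 N, if the wrist force passes 120 N, or if a joint passes its speed limit or range.

### The arm

A 6-joint arm with a two-finger parallel gripper is mounted at the origin on a cart in front of the work surface, level with it; the furniture and walls round the work are solid. World frame = base frame: x ahead of the robot, y to its left, z up, the work surface at z = 0. Lengths are in mm, angles in rad, forces in N, time in s.
With the tool pointing down it reaches from about 350 to 975 mm from the base axis. Payload 7.1 kg.
Tool frame: the origin (TCP) lies midway between the tips of the shut fingers; the grasp point (between the pads) lies 19 mm behind it (ctrl.grip_depth is the distance from the TCP to the grasp point, in mm); z points along the fingers, y is the line along which they close (so a half turn about z gives the same grasp; the last joint's range is limited). The gripper opens to 88 mm and grips with 3 to 60 N. Pads are 20 mm wide; open, the fingers measure 115 mm over their backs; the gripper's body (75 mm by 178 mm) begins 61 mm behind the grasp point.
Start: joints at [-1.13, 0.423, 1.63, -0, 1.089, -0.019], TCP at [277.37, -560.063, 222.675] pointing down, gripper open.
Joint ranges: [-3, 3], [-0.9, 2.11], [0.09, 2.58], [-1.31, 4.45], [0.11, 2.69], [-2.54, 2.54]. Speed limits (rad/s): [2.39, 2.39, 3.01, 3.14, 3.14, 3.14].

### API

Orientations are given as a rotation vector (axis times angle).
In Python, from workcell import ctrl, cams gives the robot as it stands.
- The arm moves only by the tool move_arm, never from a script. Its argument "steps" is a list of rows, each a list of 3 entries, a list of its own where there are three numbers: the shift along the tool's x, y, z in units of 25 mm (1.0 is 25 mm), then the turn about the tool's z in units of 5 degrees (1.0 is 5 degrees), then the closure, from 0 (fully open) to 1 (shut). A call has 1 to 20 rows; each row shifts and turns the commanded pose from where the row before left it, along the tool's axes as they then stand; what a row does not reach is not made up. A row lasts 1/12 s, in which the tool goes at most 41.7 mm and 7.16 degrees, less where a joint would pass 70% of its speed; a pose out of reach is approached as far as the arm can. A call is refused whole if a number of a shift passes 1 or a number of a turn 1, either way. A call with a gripper value outside its range is refused whole. The fingers move at their own pace and stop on an object; the grip force is fixed at half the most. Time passes only in rows, so rows that do not move let the fingers close. It gives the time, the measured TCP pose, the force, the opening and the grip force at its end, in the units of the state.
- ctrl.get_obs(): the state, without advancing time (a new reading comes with each control period).
- cams.get_image(name): name is "side" or "top" or "wrist"; returns a dict with "image" (420x560x3 uint8, red, green, blue), "camera_matrix" (3x3 intrinsics, pixels), "k1" (the pictures are not rectified: a ray, as slopes to the right and down, at radius r is drawn at 1 + k1 r^2 times it, then the intrinsics apply), "xyz" and "rotation" of the camera in the world; the wrist camera has in their place "mount" (4x4, takes a point from camera to tool coordinates, whose origin is the TCP and whose axes are the flange's). Camera axes: x right, y down, z forward; pixel columns grow to the right and rows downward; lengths in mm; the calibration is good to about 2 mm. A picture is of the moment at which its call begins: read the wrist's pose just before it. There is no depth.
- ctrl.close_job(): hands the job in; it is judged then, once.
Trained networks look in the newest picture that a camera, given by its name, has taken for a name from the list of things; names that differ only in an ending like _2 or _b are one class to them, and where a whole thing is asked for, a point or a joint stands for the part that bears it (a point fixed in the world has none). Each returns a list of dicts, best first, with "p" (0 to 1); they miss things now and then, are a little off and sometimes report something else, mostly with a low value. They report only what shows in the picture. A call takes as long as a camera call.
- cams.boxes_of(camera, thing): "rect" ([centre column, centre row, width, height] in pixels, round what is visible of it).
- cams.cut_out(camera, thing): "pixels" (420x560 bool, what is visible of it) and "rect" ([centre column, centre row, width, height] in pixels, round what is visible of it).
The state is a dict: "t": time; "qpos": joint angles; "qvel": joint speeds; "joint_torque": joint torques, N m; "ee_pos": TCP position; "orientation": TCP orientation; "ft_force": force on the tool from outside, world axes, zero at the start; "moment": the same for the moment, N m; "width": finger opening in mm; "grasp_force": force on a finger pad.
Only numpy, scipy, OpenCV 4.12 (cv2) and the standard library are available. Lean on these libraries where they do the work, as an engineer would, in place of code of your own. Each camera call takes 0.05 s, during which the arm holds its last target. There are 200 camera calls.

## Working session

There is one attempt and no reset: what is moved stays moved. The work goes in short steps, Python scripts to look and compute and a tool call to move; the robot and the scene stay as the last step left them, time stands still between calls to the robot, and variables do not carry over. Pictures are saved under pics/ and viewed, at most 10 in all, crops included, and the job is handed in when it is done.

Besides the shell and the picture viewer there is one more tool, called by a JSON object that holds its "fn" and its "kwargs". move_arm: Moves the arm, as the interface text tells. Its arguments: {"type":"object","properties":{"steps":{"type":"array"}},"required":["steps"]}

```bash
ls; mkdir -p pics; python3 - <<'E'
from workcell import ctrl, cams
import cv2,numpy as np
o=ctrl.get_obs(); print(o)
for n in ["top","side"]:
    d=cams.get_image(n); cv2.imwrite(f"pics/{n}0.png",d["image"][:,:,::-1])
    print(n,d["camera_matrix"],d["k1"],d["xyz"],d["rotation"])
    for t in ["dry_box","lid_panel","knob_left","handle_grip","clip_left","vial_1","marker_a","dust_cap"]:
        print(t,[(np.round(b["rect"]),round(b["p"],2)) for b in cams.boxes_of(n,t)][:4])
E
```

```text
pics
{'t': 0.0, 'qpos': array([-1.12996540e+00,  4.23844490e-01,  1.63074325e+00,  5.19681694e-06,
        1.08860834e+00, -1.90015946e-02]), 'qvel': array([-1.71589208e-06,  6.13156780e-04, -1.65170892e-03,  4.62254871e-04,
       -9.31273056e-05,  5.41937810e-04]), 'joint_torque': array([ 1.86398705e-03, -5.44626260e+01, -2.73668307e+01,  6.44523581e-02,
        2.27531459e-02, -8.47896695e-05]), 'ee_pos': array([ 277.14342987, -559.52978112,  221.87851167]), 'orientation': array([-3.05739640e+00, -7.15595129e-01,  5.19965056e-04]), 'ft_force': array([ 0.52472419, -0.9506058 ,  0.36288631]), 'moment': array([0.02693733, 0.00150595, 0.0165579 ]), 'grasp_force': 0.0, 'width': 87.94632786344327}
top [[381.51279953   0.         276.7528837 ]
 [  0.         381.51279953 213.24048995]
 [  0.           0.           1.        ]] -0.0356635306329228 [ 426.94998914   80.84230968 1258.98065586] [-2.17949504  2.16243374 -0.15986571]
dry_box [(array([251., 194.,  80.,  69.]), 0.61)]
lid_panel [(array([251., 192.,  84.,  63.]), 0.56)]
knob_left [(array([227., 221.,   7.,  10.]), 0.57)]
handle_gr
[... 236 characters left out ...]
]), 0.52)]
side [[501.55073939   0.         276.33509435]
 [  0.         501.55073939 215.83220718]
 [  0.           0.           1.        ]] -0.003592587267273873 [ 547.14991261 -871.95351378  845.51637286] [-2.24511324  0.01579656 -0.02207743]
dry_box [(array([305., 220.,  95.,  88.]), 0.81)]
lid_panel [(array([304., 203.,  87.,  67.]), 0.87)]
knob_left []
handle_grip [(array([254., 346.,  11.,  20.]), 0.68), (array([307., 205.,  89.,  64.]), 0.64), (array([304., 219.,  93.,  89.]), 0.56)]
clip_left [(array([265., 179.,  15.,  15.]), 0.41)]
vial_1 [(array([252., 346.,  11.,  20.]), 0.61)]
marker_a [(array([247., 170.,  41.,  11.]), 0.58)]
dust_cap [(array([207., 359.,  34.,  32.]), 0.69)]
```

```bash
python3 - <<'E'
import cv2,numpy as np
a=cv2.imread("pics/top0.png")[145:265,180:320];b=cv2.imread("pics/side0.png")[150:290,230:380]
a=cv2.resize(a,(700,600),interpolation=cv2.INTER_CUBIC);b=cv2.resize(b,(600,560),interpolation=cv2.INTER_CUBIC)
cv2.imwrite("pics/a.png",a);cv2.imwrite("pics/b.png",b)
E
```

```text
(no output)
```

View pics/a.png

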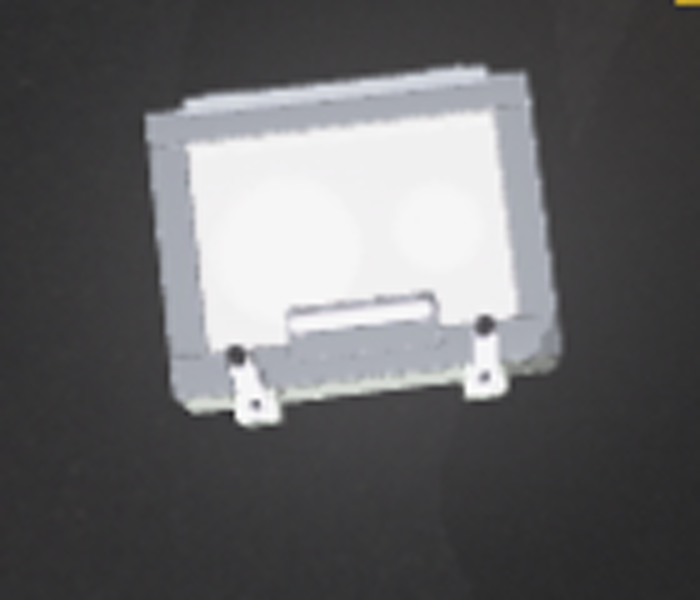

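View pics/b.png

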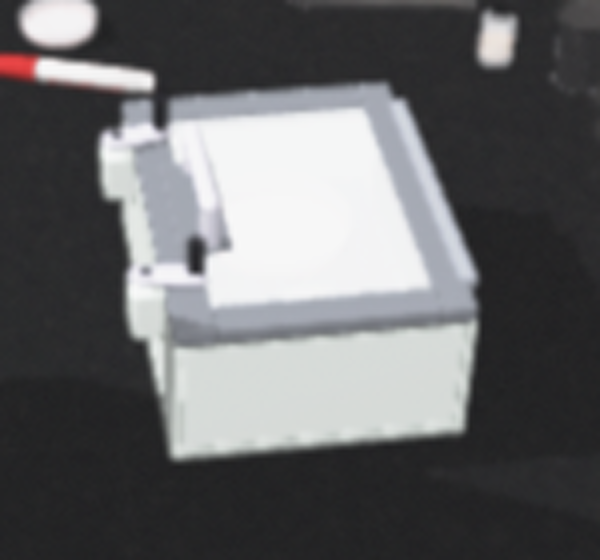

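The top crop shows the lid corners at about (147,115), (525,75), (180,405) and (557,350). The handle ends are at (288,320) and (437,303), the knobs at (236,355) and (485,324), and the pivots at (256,404) and (485,377). The side crop shows the box's bottom corners at (173,458) and (466,432). Next I fit the pose to these points.

```bash
cat > h.py <<'E'
import numpy as np
from scipy.spatial.transform import Rotation as R
CAL={"top":(381.5128,276.7529,213.2405,-0.03566353,[426.94998914,80.84230968,1258.98065586],[-2.17949504,2.16243374,-0.15986571]),
"side":(501.5507,276.3351,215.8322,-0.003592587,[547.14991261,-871.95351378,845.51637286],[-2.24511324,0.01579656,-0.02207743])}
def proj(n,P):
    f,cx,cy,k,t,r=CAL[n]; p=R.from_rotvec(r).inv().apply(np.atleast_2d(P)-t); s=p[:,:2]/p[:,2:]
    return s*(1+k*(s**2).sum(1,keepdims=True))*f+[cx,cy]
def w(pose,P):
    x,y,a=pose[:3]; P=np.atleast_2d(P).astype(float); c,s=np.cos(a),np.sin(a)
    return np.c_[x+c*P[:,0]-s*P[:,1],y+s*P[:,0]+c*P[:,1],P[:,2]]
E
python3 - <<'E'
from h import *
from scipy.optimize import least_squares
T=[((94,120,98),147,115),((94,-120,98),525,75),((-100,70,104),256,404),((-100,-70,104),485,377),((-56,38,129),288,320),((-56,-38,129),437,303)]
S=[((-90,-120,0),173,458),((90,-120,0),466,432)]
pt=np.array([t[0] for t in T]);ut=(np.array([t[1:] for t in T])+.5)/5-.5+[180,145]
ps=np.array([t[0] for t in S]);us=(np.array([t[1:] for t in S])+.5)/4-.5+[230,150]
f=lambda v:np.r_[proj("top",w(v,pt))-ut,proj("side",w(v,ps))-us].ravel()
r=least_squares(f,[500,100,0],loss="soft_l1");print(r.x);print(f(r.x).reshape(-1,2).round(1))
v=r.x
for s,u in ((1,(236,355)),(-1,(485,324))):
    uu=(np.array(u)+.5)/5-.5+[180,145]
    kb=lambda a:(-100+30*np.cos(a),s*(70+30*np.sin(a)),128)
    q=least_squares(lambda a:(proj("top",w(v,kb(a[0])))-uu).ravel(),[0.1])
    print(s,q.x,q.fun,w(v,kb(q.x[0])))
print(w(v,[-56,0,126]))
from workcell import cams
def ray(n,u,z):
    return least_squares(lambda p:(proj(n,[p[0],p[1],z])-u).ravel(),[500,0]).x.round()
print("vial",ray("top",(370,231),30),"marker",ray("top",(165,240),8),"cap",ray("top",(372,262),6))
E
```

```text
[6.37306545e+02 1.32205108e+02 1.32000042e-01]
[[-0.4 -1.8]
 [ 0.6 -2.8]
 [ 0.6  0.1]
 [ 0.6 -0.2]
 [ 2.5  0.2]
 [-2.   0.6]
 [-0.2 -0.6]
 [-1.  -1.3]]
1 [0.28501561] [-0.02317717 -0.05442375] [[556.3923415  200.58545815 128.        ]]
-1 [0.03893766] [-0.02691388 -0.32495962] [[577.25985963  52.44020238 128.        ]]
[[581.7937097  124.83455371 126.        ]]
vial [ 521. -255.] marker [488. 413.] cap [ 421. -266.]
```

{"fn": "move_arm", "kwargs": {"steps": [[[0.98,-0.93,0],0,0],[[0.98,-0.93,0],0,0],[[0.98,-0.93,0],0,0.3],[[0.98,-0.93,0],0,0.7],[[0.98,-0.93,0],0,0.73],[[0.98,-0.93,0],0,0.73],[[0.98,-0.93,0],0,0.73],[[0.98,-0.93,0],0,0.73],[[0.98,-0.93,0],0,0.73],[[0.98,-0.93,0],0,0.73],[[0.98,-0.93,0],0,0.73],[[0.98,-0.93,0],0,0.73],[[0.98,-0.93,0],0,0.73],[[0.98,-0.93,0],0,0.73],[[0.98,-0.93,0],0,0.73],[[0.98,-0.93,0],0,0.73],[[0.98,-0.93,0],0,0.73],[[0.98,-0.93,0],0,0.73],[[0.98,-0.93,0],0,0.73],[[0.98,-0.93,0],0,0.73]]}}

```text
t: 2.57
ee_pos: [510.5, 75.9, 222.9]
orientation: [3.059, 0.716, 0.001]
ft_force: [0.9, -0.6, -0.7]
width: 23.9
grasp_force: 0.0
```

```bash
cat > wr.py <<'E'
from workcell import ctrl,cams
import cv2
from h import *
def snap(fn):
    o=ctrl.get_obs(); d=cams.get_image("wrist"); M=np.array(d["mount"]); K=np.array(d["camera_matrix"])
    Rt=R.from_rotvec(o["orientation"]).as_matrix()
    Rc=Rt@M[:3,:3]; tc=o["ee_pos"]+Rt@M[:3,3]
    CAL["wrist"]=(K[0,0],K[0,2],K[1,2],d["k1"],tc,R.from_matrix(Rc).as_rotvec())
    im=d["image"][:,:,::-1].copy(); cv2.imwrite(fn,im); return o,im
E
python3 - <<'E'
from wr import *
o,im=snap("pics/w1.png"); print(o["t"],o["ee_pos"],o["orientation"],o["width"],o["ft_force"]); print(CAL["wrist"])
np.save("w1.npy",np.array(CAL["wrist"],dtype=object),allow_pickle=True)
E
```

```text
2.5667 [510.49980905  75.86579988 222.89750962] [3.05877219e+00 7.16176772e-01 7.36631290e-04] 23.856132945798727 [ 0.92253728 -0.62309946 -0.66493276]
(np.float64(309.56972878895465), np.float64(277.5898930800139), np.float64(207.30945683789525), -0.032840786945278644, array([576.15625782, 107.76820747, 384.67524489]), array([ 2.47003201, -1.53158556, -0.20828329]))
```

View pics/w1.png

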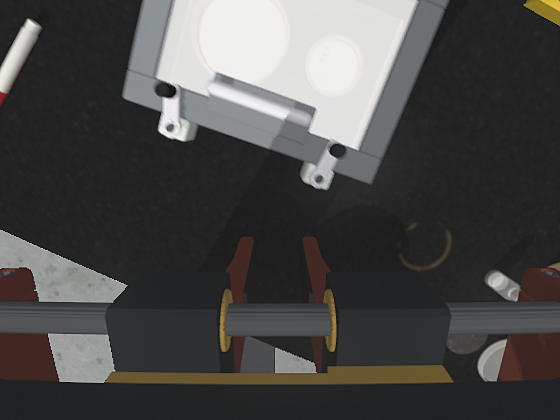

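The wrist view shows the pivots at (171,128) and (319,179), the knob tops at (166,90) and (338,151), and the lid's front corners at (124,97) and (373,184). The bar runs from (212,85) to (309,119).

```bash
cat > fit.py <<'E'
from h import *
from scipy.optimize import least_squares
CAL["wrist"]=tuple(np.load("w1.npy",allow_pickle=True))
pt=np.array([(-100,70,104),(-100,-70,104),(-56,38,130),(-56,-38,130)]);ut=(np.array([(256,404),(485,377),(288,318),(437,301)])+.5)/5-.5+[180,145]
pw=np.array([(-100,70,104),(-100,-70,104),(-90,120,98),(-90,-120,98),(-56,0,129)]);uw=np.array([(171,128),(319,179),(124,97),(373,184),(261,102)])
f=lambda v:np.r_[(proj("top",w(v,pt))-ut)*[.5,1],(proj("wrist",w(v,pw))-uw)].ravel()
r=least_squares(f,[637,132,.13],loss="soft_l1");v=r.x;print(v);print(f(v).reshape(-1,2).round(1))
for s,u in ((1,(166,90)),(-1,(338,151))):
    kb=lambda a:(-100+30*np.cos(a),s*(70+30*np.sin(a)),128)
    q=least_squares(lambda a:(proj("wrist",w(v,kb(a[0])))-u).ravel(),[0.1])
    print(s,q.x,q.fun,w(v,kb(q.x[0])))
print("handle",w(v,[-56,0,126])); np.save("v.npy",v)
E
python3 fit.py
```

```text
[6.39104510e+02 1.33339182e+02 1.27754256e-01]
[[ 0.1 -0.6]
 [ 0.1 -0.6]
 [ 1.  -0.1]
 [-1.2  0.4]
 [ 0.7 -0.9]
 [ 0.9 -0.8]
 [-1.6  0.5]
 [-0.8  0.4]
 [ 0.1  0.8]]
1 [0.12904446] [ 0.18211928 -0.88037666] [[560.01720646 197.64758294 128.        ]]
-1 [0.0480268] [ 0.50941605 -1.22260256] [[578.74265294  53.55823432 128.        ]]
handle [[583.56088058 126.20438905 126.        ]]
```

```bash
cat > plan.py <<'E'
from h import *
v=np.load("v.npy")
def rows(p,psi,wps,nd=2):
    """wps: list of (xyz, psi, n). prints tool-axis rows"""
    p=np.array(p,float)
    for q,ps,n in wps:
        p0=p.copy();s0=psi
        print("->",np.round(q,1))
        for i in range(1,n+1):
            d=np.array(q,float)*i/n+p0*(1-i/n)-p
            ex=np.array([-np.sin(psi),np.cos(psi),0]);ey=np.array([np.cos(psi),np.sin(psi),0])
            c=np.round([d@ex/25,d@ey/25,-d[2]/25],nd)
            t=np.round(-np.degrees(s0+(ps-s0)*i/n-psi)/5,nd)
            print([c.tolist(),float(t)],end=", ")
            p=p+25*(c[0]*ex+c[1]*ey-c[2]*np.array([0,0,1]));psi-=np.radians(5*t)
        print()
    return p,psi
def knob(s,a,z): return w(v,(-100+30*np.cos(a),s*(70+30*np.sin(a)),z))[0]
def psi_of(orn):
    y=R.from_rotvec(orn).apply([0,1,0]);return np.arctan2(y[1],y[0])
E
python3 - <<'E'
from plan import *
from workcell import ctrl
o=ctrl.get_obs();ps=psi_of(o["orientation"]);print(ps)
a0=.17;yaw=v[2]
t0=yaw+a0-np.pi/2
W=[(knob(1,a0,200),t0,6),(knob(1,a0,108),t0,5)]
W+=[(knob(1,a,108),yaw+a-np.pi/2,1) for a in np.linspace(a0,1.66,19)[1:]]
W+=[(knob(1,1.66,180),yaw+1.66-np.pi/2,3)]
rows(o["ee_pos"],ps,W)
E
```

```text
-1.1094747681325658
-> [559.7 198.8 200. ]
[[0.63, -0.57, 0.16], 0.31], [[0.62, -0.59, 0.15], 0.31], [[0.6, -0.6, 0.16], 0.32], [[0.58, -0.62, 0.15], 0.31], [[0.56, -0.63, 0.16], 0.31], [[0.55, -0.65, 0.15], 0.31], 
-> [559.7 198.8 108. ]
[[0.0, -0.0, 0.74], 0.0], [[0.0, -0.0, 0.73], 0.0], [[0.0, -0.0, 0.74], 0.0], [[0.0, -0.0, 0.73], 0.0], [[0.0, -0.0, 0.74], 0.0], 
-> [558.9 201.2 108. ]
[[-0.0, -0.1, 0.0], -0.94], 
-> [557.8 203.4 108. ]
[[-0.01, -0.1, 0.0], -0.95], 
-> [556.6 205.6 108. ]
[[0.0, -0.1, 0.0], -0.95], 
-> [555.3 207.7 108. ]
[[-0.0, -0.1, 0.0], -0.95], 
-> [553.7 209.6 108. ]
[[-0.01, -0.1, 0.0], -0.95], 
-> [552.  211.4 108. ]
[[-0.0, -0.1, 0.0], -0.95], 
-> [550.2 213.1 108. ]
[[-0.01, -0.1, 0.0], -0.95], 
-> [548.2 214.6 108. ]
[[-0.0, -0.1, 0.0], -0.94], 
-> [546.1 215.9 108. ]
[[-0.0, -0.1, 0.0], -0.95], 
-> [543.9 217.1 108. ]
[[-0.01, -0.1, 0.0], -0.95], 
-> [541.6 218.1 108. ]
[[-0.0, -0.1, 0.0], -0.95], 
-> [539.3 218.9 108. ]
[[-0.01, -0.1, 0.0], -0.95], 
-> [536.9 219.4 108. ]
[[-0.0, -0.09, 0.0], -0.95], 
-> [534.4 219.8 108. ]
[[-0.01, -0.1, 0.0], -0.95], 
-> [531.9 220.  108. ]
[[0.0, -0.1, 0.0], -0.94], 
-> [529.5 220.  108. ]
[[-0.0, -0.1, 0.0], -0.95], 
-> [527.  219.8 108. ]
[[-0.01, -0.1, 0.0], -0.95], 
-> [524.5 219.3 108. ]
[[-0.0, -0.1, 0.0], -0.95], 
-> [524.5 219.3 180. ]
[[-0.0, -0.0, -0.96], 0.0], [[-0.0, -0.0, -0.96], 0.0], [[-0.0, -0.0, -0.96], 0.0],
```

{"fn": "move_arm", "kwargs": {"steps": [[[0.63,-0.57,0.16],0.31,0.68],[[0.62,-0.59,0.15],0.31,0.68],[[0.6,-0.6,0.16],0.32,0.68],[[0.58,-0.62,0.15],0.31,0.68],[[0.56,-0.63,0.16],0.31,0.68],[[0.55,-0.65,0.15],0.31,0.68],[[0,0,0.74],0,0.68],[[0,0,0.74],0,0.68],[[0,0,0.74],0,0.68],[[0,0,0.6],0,0.68],[[0,0,0],0,0.68]]}}

```text
t: 3.53
ee_pos: [555.0, 192.0, 126.0]
orientation: [3.106, 0.464, -0.008]
ft_force: [-0.8, -0.1, 0.4]
width: 28.1
grasp_force: 0.0
```

```bash
python3 - <<'E'
from wr import *
from plan import *
o,im=snap("pics/w2.png"); print(o["t"],o["ee_pos"],psi_of(o["orientation"]),o["width"],o["ft_force"])
for a in (.05,.13,.17,.28): print(a,knob(1,a,128),proj("wrist",knob(1,a,128)))
E
```

```text
3.5333 [555.03691856 191.97739898 125.98590147] -1.2740283871603428 28.06091215538153 [-0.81947318 -0.14332984  0.36124939]
0.05 [560.5282641  195.33260616 128.        ] [[273.99213638 246.94861383]]
0.13 [560.00991245 197.67530551 128.        ] [[269.68151885 246.62746757]]
0.17 [559.68089838 198.82923694 128.        ] [[267.51967131 246.58672133]]
0.28 [558.54137663 201.92447746 128.        ] [[261.59146388 246.88704909]]
```

View pics/w2.png

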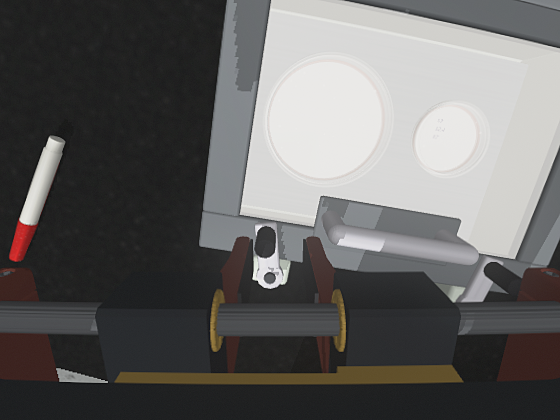

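The knob top is at (267,247), which matches the model at a≈0.17, with the fingers at columns 243 and 312. The TCP is about 8 mm short, so I correct that and lower.

{"fn": "move_arm", "kwargs": {"steps": [[[0.26,-0.2,0],0,0.68],[[0,0,0.3],0,0.68],[[0,0,0.4],0,0.68],[[0,0,0],0,0.68]]}}

```text
t: 3.92
ee_pos: [561.1, 199.1, 110.1]
orientation: [3.107, 0.465, -0.002]
ft_force: [-1.1, -0.4, -0.0]
width: 28.1
grasp_force: 0.0
```

{"fn": "move_arm", "kwargs": {"steps": [[[-0.05,0,0.08],0,0.84],[[0,0,0],0,0.84],[[0,-0.1,0],-0.94,0.84],[[0,-0.1,0],-0.95,0.84],[[0,-0.1,0],-0.95,0.84],[[0,-0.1,0],-0.95,0.84],[[-0.01,-0.1,0],-0.95,0.84],[[0,-0.1,0],-0.95,0.84],[[-0.01,-0.1,0],-0.95,0.84],[[0,-0.1,0],-0.94,0.84],[[0,-0.1,0],-0.95,0.84],[[0,0,0],0,0.84]]}}

```text
t: 4.92
ee_pos: [547.3, 216.6, 109.8]
orientation: [2.723, 1.567, 0.001]
ft_force: [-0.3, -0.0, 0.6]
width: 14.2
grasp_force: 0.0
```

{"fn": "move_arm", "kwargs": {"steps": [[[-0.02,-0.1,0],-0.95,0.84],[[-0.02,-0.1,0],-0.95,0.84],[[0,-0.1,0],-0.95,0.84],[[-0.02,-0.1,0],-0.95,0.84],[[0,-0.1,0],-0.95,0.84],[[-0.01,-0.1,0],-0.94,0.84],[[0,-0.1,0],-0.95,0.84],[[-0.01,-0.1,0],-0.95,0.84],[[0,-0.1,0],-0.95,0.84],[[0,-0.02,0],0,0.84],[[0,0,0],0,0.84]]}}

```text
t: 5.83
ee_pos: [524.8, 218.7, 109.7]
orientation: [1.975, 2.443, 0.001]
ft_force: [0.3, 0.5, -0.5]
width: 13.7
grasp_force: 0.1
```

```bash
python3 - <<'E'
from plan import *
from workcell import ctrl
o=ctrl.get_obs();ps=psi_of(o["orientation"]);yaw=v[2];p=o["ee_pos"]
c,s=np.cos(yaw),np.sin(yaw);d=p[:2]-v[:2];b=np.array([c*d[0]+s*d[1],-s*d[0]+c*d[1]])
print(p,ps,b,"a",np.arctan2(b[1]-70,b[0]+100),o["ft_force"],o["width"])
a0=.05;t0=yaw-a0+np.pi/2
q=knob(-1,a0,190)
W=[(p+[0,0,75],ps,3),(q,t0,19),(knob(-1,a0,110),t0,4)]
W+=[(knob(-1,a,110),yaw-a+np.pi/2,1) for a in np.linspace(a0,1.66,20)[1:]]
rows(p,ps,W)
E
```

```text
[524.76975694 218.74409963 109.71375424] 0.21128136149446036 [-102.52179734   99.27596198] a 1.6567230608410282 [ 0.26219695  0.45977902 -0.50881776] 13.74714883653064
-> [524.8 218.7 184.7]
[[0.0, 0.0, -1.0], -0.0], [[0.0, 0.0, -1.0], -0.0], [[0.0, 0.0, -1.0], -0.0], 
-> [578.7  53.5 190. ]
[[-0.36, 0.04, -0.01], -0.87], [[-0.37, 0.01, -0.01], -0.86], [[-0.37, -0.02, -0.01], -0.87], [[-0.36, -0.04, -0.01], -0.87], [[-0.36, -0.08, -0.02], -0.86], [[-0.35, -0.09, -0.01], -0.87], [[-0.34, -0.13, -0.01], -0.87], [[-0.34, -0.15, -0.01], -0.86], [[-0.32, -0.18, -0.01], -0.87], [[-0.31, -0.19, -0.01], -0.87], [[-0.29, -0.23, -0.01], -0.87], [[-0.27, -0.24, -0.01], -0.86], [[-0.25, -0.26, -0.01], -0.87], [[-0.24, -0.29, -0.02], -0.87], [[-0.21, -0.29, -0.01], -0.86], [[-0.19, -0.32, -0.01], -0.87], [[-0.16, -0.32, -0.01], -0.87], [[-0.14, -0.34, -0.01], -0.86], [[-0.11, -0.35, -0.01], -0.87], 
-> [578.7  53.5 110. ]
[[-0.0, -0.0, 0.8], 0.0], [[-0.0, -0.0, 0.8], 0.0], [[-0.0, -0.0, 0.8], 0.0], [[-0.0, -0.0, 0.8], 0.0], 
-> [578.8  51.  110. ]
[[0.0, -0.1, -0.0], 0.97], 
-> [578.7  48.4 110. 
[... 208 characters left out ...]
]
[[0.0, -0.1, -0.0], 0.97], 
-> [574.9  36.4 110. ]
[[0.01, -0.1, -0.0], 0.97], 
-> [573.6  34.2 110. ]
[[0.0, -0.1, -0.0], 0.97], 
-> [572.1  32.2 110. ]
[[0.01, -0.1, -0.0], 0.97], 
-> [570.4  30.3 110. ]
[[0.0, -0.11, -0.0], 0.97], 
-> [568.5  28.5 110. ]
[[0.01, -0.1, -0.0], 0.97], 
-> [566.6  27.  110. ]
[[-0.0, -0.1, -0.0], 0.97], 
-> [564.4  25.5 110. ]
[[0.0, -0.1, -0.0], 0.97], 
-> [562.2  24.3 110. ]
[[0.01, -0.1, -0.0], 0.97], 
-> [559.9  23.3 110. ]
[[0.0, -0.1, -0.0], 0.98], 
-> [557.5  22.4 110. ]
[[0.01, -0.11, -0.0], 0.97], 
-> [555.   21.8 110. ]
[[0.0, -0.1, -0.0], 0.97], 
-> [552.5  21.4 110. ]
[[0.01, -0.1, -0.0], 0.97], 
-> [550.   21.2 110. ]
[[0.0, -0.1, -0.0], 0.97],
```

{"fn": "move_arm", "kwargs": {"steps": [[[0,0,0],0,0.78],[[0,0,-1],0,0.75],[[0,0,-1],0,0.73],[[0,0,-1],0,0.73],[[-0.36,0.04,0],-0.87,0.73],[[-0.37,0.01,0],-0.87,0.73],[[-0.37,-0.02,0],-0.87,0.73],[[-0.36,-0.04,0],-0.87,0.73],[[-0.36,-0.08,0],-0.87,0.73],[[-0.35,-0.09,0],-0.87,0.73],[[-0.34,-0.13,0],-0.87,0.73],[[-0.34,-0.15,0],-0.87,0.73],[[-0.32,-0.18,0],-0.87,0.73],[[-0.31,-0.19,0],-0.87,0.73],[[-0.29,-0.23,0],-0.87,0.73],[[-0.27,-0.24,0],-0.87,0.73],[[-0.25,-0.26,0],-0.87,0.73],[[-0.24,-0.29,0],-0.87,0.73],[[-0.21,-0.29,0],-0.86,0.73],[[-0.19,-0.32,0],-0.86,0.73]]}}

```text
t: 7.5
ee_pos: [571.0, 79.3, 184.3]
orientation: [-0.222, -3.133, 0.0]
ft_force: [0.2, -0.1, -0.7]
width: 23.9
grasp_force: 0.0
```

{"fn": "move_arm", "kwargs": {"steps": [[[-0.16,-0.32,0],-0.87,0.73],[[-0.04,-0.34,0],-0.86,0.73],[[0,-0.35,0],-0.87,0.73],[[0,0,0.6],0,0.73],[[0,0,0.6],0,0.73],[[0,0,0.6],0,0.73],[[0,0,0],0,0.73]]}}

```text
t: 8.08
ee_pos: [572.4, 53.6, 136.8]
orientation: [0.128, -3.134, 0.0]
ft_force: [-1.2, -0.3, 0.2]
width: 24.1
grasp_force: 0.0
```

```bash
python3 - <<'E'
from wr import *
from plan import *
o,im=snap("pics/w3.png"); print(o["t"],o["ee_pos"],psi_of(o["orientation"]),o["width"],o["ft_force"])
for s,a in ((-1,0),(-1,.05),(-1,.15),(1,1.66)): print(a,knob(s,a,128),proj("wrist",knob(s,a,128)))
E
```

```text
8.0833 [572.42871728  53.63099196 136.82014561] 1.6527424453666104 24.1316593064445 [-1.21317006 -0.29078302  0.24897445]
0 [578.593465    54.99115445 128.        ] [[279.34543948 257.95477806]]
0.05 [578.74730927  53.49922173 128.        ] [[276.84271886 258.00266556]]
0.15 [578.83052667  50.50162647 128.        ] [[271.84402238 257.75225087]]
1.66 [524.54317004 219.32472035 128.        ] [[567.87842218 192.52550104]]
```

View pics/w3.png

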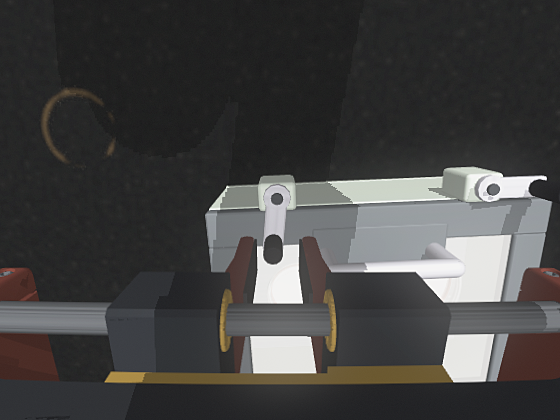

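The left clip lies along the front, off the lid. The right knob top is at about (273,257), between fingers at columns 245 and 312, so I lower and swing.

{"fn": "move_arm", "kwargs": {"steps": [[[0,-0.08,0.4],0,0.73],[[0,0,0.4],0,0.73],[[0,0,0.26],0,0.73],[[0,0,0],0,0.84],[[0,0,0],0,0.84],[[0,-0.1,0],0.97,0.84],[[0,-0.1,0],0.97,0.84],[[-0.02,-0.1,0],0.97,0.84],[[-0.02,-0.1,0],0.97,0.84],[[-0.03,-0.1,0],0.97,0.84],[[-0.03,-0.1,0],0.97,0.84],[[-0.03,-0.1,0],0.97,0.84],[[-0.03,-0.1,0],0.97,0.84],[[0,-0.1,0],0.97,0.84],[[0,0,0],0,0.84]]}}

```text
t: 9.38
ee_pos: [573.1, 29.3, 113.5]
orientation: [1.048, 2.961, 0.001]
ft_force: [0.3, 0.7, 0.0]
width: 14.1
grasp_force: 0.0
```

```bash
cat >> plan.py <<'E'
def pol(p,s):
    c,sn=np.cos(v[2]),np.sin(v[2]);d=p[:2]-v[:2];b=np.array([c*d[0]+sn*d[1],-sn*d[0]+c*d[1]])
    return b,np.arctan2(s*b[1]-70,b[0]+100),np.hypot(s*b[1]-70,b[0]+100)
E
python3 - <<'E'
from plan import *
from workcell import ctrl
o=ctrl.get_obs();ps=psi_of(o["orientation"]);p=o["ee_pos"];print(p,ps,o["ft_force"],o["width"]);b,a,r=pol(p,-1);print(b,a,r)
rows(p,ps,[(knob(-1,x,p[2]),v[2]-x+np.pi/2,1) for x in np.linspace(a,1.66,12)[1:]])
E
```

```text
[573.06671084  29.33364856 113.49557969] 0.8901815263104165 [0.30174121 0.67947114 0.00175553] 14.101664785131824
[-78.75066044 -94.74426321] 0.8612395854213225 32.616146208997044
-> [569.6  29.5 113.5]
[[0.11, -0.08, -0.0], 1.44], 
-> [568.   28.1 113.5]
[[0.01, -0.09, -0.0], 0.83], 
-> [566.3  26.7 113.5]
[[-0.0, -0.09, -0.0], 0.83], 
-> [564.4  25.5 113.5]
[[0.0, -0.08, -0.0], 0.83], 
-> [562.5  24.5 113.5]
[[0.01, -0.09, -0.0], 0.84], 
-> [560.6  23.6 113.5]
[[-0.0, -0.09, -0.0], 0.83], 
-> [558.5  22.8 113.5]
[[0.0, -0.08, -0.0], 0.83], 
-> [556.4  22.1 113.5]
[[0.0, -0.09, -0.0], 0.83], 
-> [554.3  21.7 113.5]
[[0.01, -0.09, -0.0], 0.83], 
-> [552.2  21.4 113.5]
[[0.0, -0.08, -0.0], 0.84], 
-> [550.   21.2 113.5]
[[0.0, -0.09, -0.0], 0.83],
```

{"fn": "move_arm", "kwargs": {"steps": [[[0.05,-0.08,0],0.95,0.84],[[0.05,-0.09,0],0.95,0.84],[[0.01,-0.09,0],0.95,0.84],[[0,-0.09,0],0.9,0.84],[[0,-0.09,0],0.85,0.84],[[0,-0.09,0],0.85,0.84],[[0,-0.09,0],0.83,0.84],[[0,-0.09,0],0.83,0.84],[[0,-0.09,0],0.83,0.84],[[0,-0.09,0],0.83,0.84],[[0,-0.09,0],0.83,0.84],[[0,0,0],0,0.84]]}}

```text
t: 10.38
ee_pos: [550.0, 20.0, 113.4]
orientation: [2.158, 2.282, 0.001]
ft_force: [0.3, -0.5, -0.0]
width: 14.0
grasp_force: 0.1
```

```bash
python3 - <<'E'
from plan import *
from workcell import ctrl
o=ctrl.get_obs();ps=psi_of(o["orientation"]);p=o["ee_pos"];print(p,ps,o["ft_force"],o["width"]);b,a,r=pol(p,-1);print(b,a,r)
h=w(v,[-56,0,170])[0];print(h)
rows(p,ps,[(p+[0,0,60],ps,3),(h,v[2],6)])
E
```

```text
[550.0320115   20.01793693 113.38294918] 0.0556823851537176 [ 0.30815039 -0.47377962 -0.01132637] 14.022159844438947
[-102.78452601 -101.04927413] 1.660237929257291 31.173883443220717
[583.56088058 126.20438905 170.        ]
-> [550.   20.  173.4]
[[-0.0, 0.0, -0.8], -0.0], [[0.0, 0.0, -0.8], -0.0], [[0.0, 0.0, -0.8], -0.0], 
-> [583.6 126.2 170. ]
[[0.69, 0.26, 0.02], -0.14], [[0.7, 0.27, 0.03], -0.14], [[0.68, 0.28, 0.02], -0.13], [[0.69, 0.29, 0.02], -0.14], [[0.68, 0.3, 0.02], -0.14], [[0.68, 0.3, 0.03], -0.14],
```

{"fn": "move_arm", "kwargs": {"steps": [[[0,0,0],0,0.78],[[0,0,-0.8],0,0.75],[[0,0,-0.8],0,0.7],[[0,0,-0.8],0,0.6],[[0.69,0.26,0],-0.14,0.5],[[0.69,0.27,0],-0.14,0.5],[[0.68,0.28,0],-0.14,0.5],[[0.68,0.29,0],-0.14,0.5],[[0.68,0.3,0],-0.14,0.5],[[0.68,0.3,0],-0.14,0.5],[[0,0,0],0,0.5],[[0,0,0],0,0.5]]}}

```text
t: 11.38
ee_pos: [583.2, 126.4, 172.8]
orientation: [-2.069, -2.364, 0.001]
ft_force: [0.5, 0.3, 0.6]
width: 44.0
grasp_force: 0.0
```

```bash
python3 - <<'E'
from wr import *
from plan import *
o,im=snap("pics/w4.png"); print(o["t"],o["ee_pos"],psi_of(o["orientation"]),o["width"],o["ft_force"],pol(o["ee_pos"],1)[0])
for P in ((-56,38,126),(-56,-38,126),(-100,-70,104)): print(P,proj("wrist",w(v,P)))
for s in (1,-1): print(s,knob(s,1.6,128),proj("wrist",knob(s,1.6,128)))
h=w(v,[-56,0,o["ee_pos"][2]])[0]; rows(o["ee_pos"],psi_of(o["orientation"]),[(h,v[2],1)])
E
```

```text
11.3833 [583.23884289 126.42441364 172.80270858] 0.1328748858072642 43.97974738131646 [0.46535572 0.32868862 0.63737554] [-56.29138057   0.25926137]
(-56, 38, 126) [[277.62343934 174.94309518]]
(-56, -38, 126) [[277.03803111 276.09882142]]
(-100, -70, 104) [[224.71494049 297.49532446]]
1 [526.31153834 219.65923742 128.        ] [[206.32183079  76.82680699]]
-1 [551.78968355  21.31450912 128.        ] [[220.34939702 346.92826268]]
-> [583.6 126.2 172.8]
[[-0.01, 0.01, -0.0], 0.06],
```

View pics/w4.png

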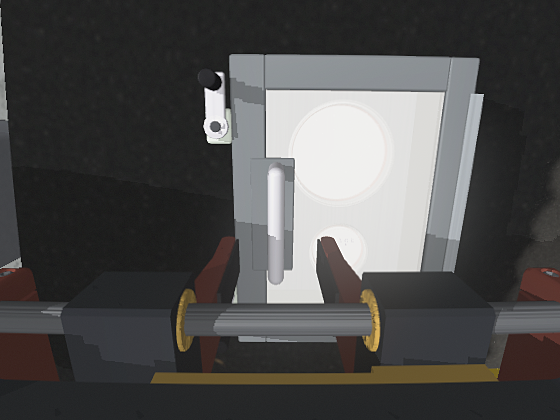

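The bar is at column 277, midway between the fingers, and the left clip is off the lid. Now I lower and grip.

{"fn": "move_arm", "kwargs": {"steps": [[[-0.01,0.01,0.6],0,0.5],[[0,0,0.6],0,0.5],[[0,0,0.6],0,0.5],[[0,0,0.5],0,0.5],[[0,0,0.28],0,0.6],[[0,0,0],0,0.75],[[0,0,0],0,0.85],[[0,0,0],0,1],[[0,0,0],0,1],[[0,0,0],0,1]]}}

```text
t: 12.27
ee_pos: [582.0, 125.3, 109.0]
orientation: [-2.072, -2.359, 0.004]
ft_force: [-6.7, -1.1, 5.3]
width: 10.9
grasp_force: 30.0
```

```bash
python3 - <<'E'
from workcell import ctrl,cams
import cv2
o=ctrl.get_obs();print(o["ee_pos"],o["ft_force"],o["moment"],o["grasp_force"],o["width"])
d=cams.get_image("top");cv2.imwrite("pics/t2.png",cv2.resize(d["image"][145:265,180:320,::-1],(700,600),interpolation=cv2.INTER_CUBIC))
E
```

```text
[581.95435671 125.30125803 108.98474052] [-6.67561857 -1.0776709   5.33203464] [-0.27066722  1.04924825 -0.10580346] 30.001380443572998 10.894912892547643
```

View pics/t2.png

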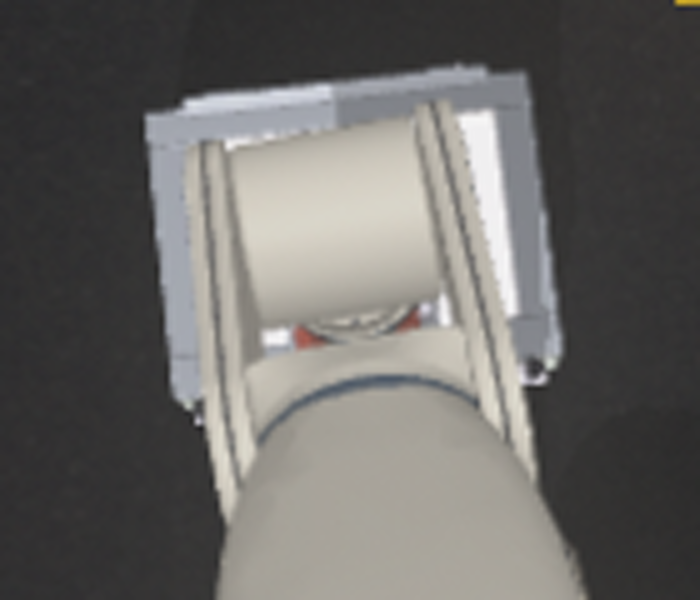

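Both knobs show outboard, at (198,405) and (537,366), and the bar is gripped at 30 N. Lifting slowly now.

{"fn": "move_arm", "kwargs": {"steps": [[[0,0.01,-0.04],0,1],[[0,0.01,-0.04],0,1],[[0,0.01,-0.04],0,1],[[0,0.01,-0.04],0,1],[[0,0.01,-0.04],0,1],[[0,0,0],0,1]]}}

```text
t: 12.82
ee_pos: [583.1, 125.5, 113.1]
orientation: [-2.072, -2.358, 0.005]
ft_force: [-7.2, -1.9, -4.4]
width: 11.6
grasp_force: 30.0
```

{"fn": "move_arm", "kwargs": {"steps": [[[0,0.01,-0.04],0,1],[[0,0.01,-0.04],0,1],[[0,0.01,-0.04],0,1],[[0,0.01,-0.04],0,1],[[0,0,0],0,1]]}}

```text
t: 13.23
ee_pos: [584.4, 125.6, 117.7]
orientation: [-2.072, -2.359, 0.004]
ft_force: [-9.2, -1.9, -1.6]
width: 11.4
grasp_force: 30.0
```

{"fn": "move_arm", "kwargs": {"steps": [[[0,0,-0.04],0,1],[[0,0,-0.04],0,1],[[0,0,-0.04],0,1],[[0,0,-0.01],0,1],[[0,0,0],0,1],[[0,0,0],0,1]]}}

```text
t: 13.73
ee_pos: [585.5, 125.7, 121.1]
orientation: [-2.073, -2.36, 0.001]
ft_force: [-5.2, -2.3, -2.2]
width: 11.0
grasp_force: 30.0
```

```bash
python3 - <<'E'
from wr import *
from plan import *
import cv2
o,im=snap("pics/w5.png");print(o["t"],o["ee_pos"],o["ft_force"],o["width"])
d=cams.get_image("side");s=cv2.resize(d["image"][170:280,240:360,::-1],(600,550),interpolation=cv2.INTER_CUBIC)
cv2.imwrite("pics/s2.png",s)
for th in (0,.04,.08,.12):
    c,sn=np.cos(th),np.sin(th)
    def lp(x,y,z): return w(v,(94+c*x+sn*z,y,86.5-sn*x+c*z))
    for P in ((-184,-120,0),(-184,-120,11.5)):
        print(th,P,(5*(proj("side",lp(*P))-[240,170]+.5)-.5).round(1))
print("box top front", (5*(proj("side",w(v,(-90,-120,85)))-[240,170]+.5)-.5).round(1),(5*(proj("side",w(v,(90,-120,85)))-[240,170]+.5)-.5).round(1))
E
```

```text
13.7333 [585.54464335 125.74940396 121.13485105] [-5.23539802 -2.29562488 -2.15054014] 10.97139227133857
0 (-184, -120, 0) [[169.2 332. ]]
0 (-184, -120, 11.5) [[169.3 313.1]]
0.04 (-184, -120, 0) [[169.6 319.9]]
0.04 (-184, -120, 11.5) [[170.8 300.7]]
0.08 (-184, -120, 0) [[170.7 307.6]]
0.08 (-184, -120, 11.5) [[172.8 288.3]]
0.12 (-184, -120, 0) [[172.4 295.3]]
0.12 (-184, -120, 11.5) [[175.6 275.7]]
box top front [[169.1 334.5]] [[547.8 300.7]]
```

View pics/s2.png

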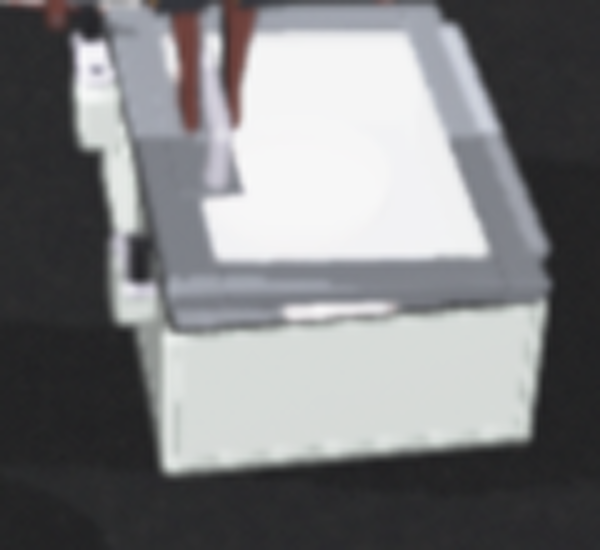

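The side view shows both knobs off the lid, and it's unclear how far open the lid is, so I compare with the initial frame.

```bash
python3 - <<'E'
import cv2,numpy as np
a=cv2.imread("pics/side0.png")[200:250,260:355]
from workcell import cams
b=cams.get_image("side")["image"][200:250,260:355,::-1]
cv2.imwrite("pics/cmp.png",np.vstack([cv2.resize(i,(760,295),interpolation=cv2.INTER_CUBIC) for i in (a,b)]))
E
```

View pics/cmp.png

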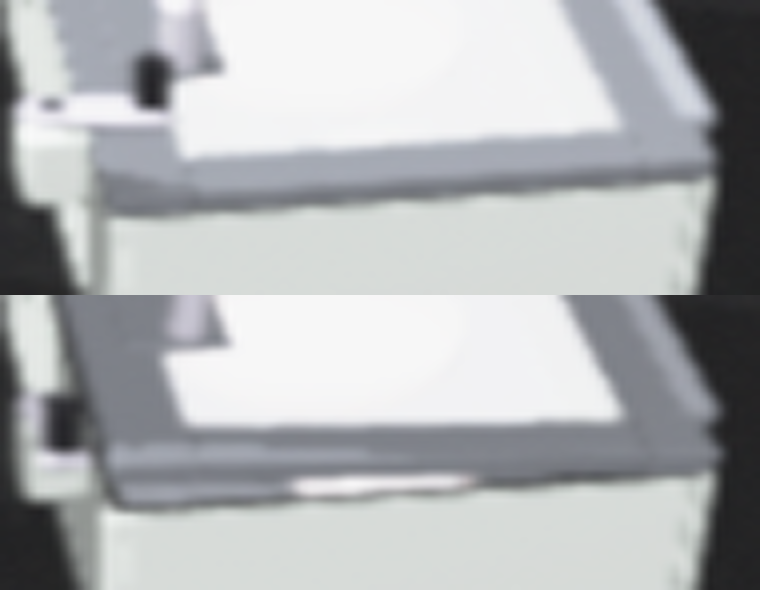

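```bash
python3 - <<'E'
import cv2,numpy as np
from h import *
from workcell import cams,ctrl
v=np.load("v.npy")
a=cv2.imread("pics/side0.png").mean(2);b=cams.get_image("side")["image"].astype(float).mean(2)
def edge(im,c):
    p=im[205:235,c]; g=-np.diff(p); i=g[:].argmax(); k=slice(max(i-2,0),i+3); return 205.5+(g[k]*np.arange(*k.indices(99))).sum()/g[k].sum()
def pr(th,x,y,z):
    c,s=np.cos(th),np.sin(th); return proj("side",w(v,(94+c*x+s*z,y,86.5-s*x+c*z)))[0]
for c in (292,300,310,320,330):
    # y of window edge from the shut frame: find lid x at that column
    ea,eb=edge(a,c),edge(b,c)
    from scipy.optimize import least_squares
    q=least_squares(lambda p:pr(0,p[0],p[1],11.5)-[c,ea],[-120,-95]).x
    r=least_squares(lambda p:pr(p[0],p[1],q[1],11.5)-[c,eb],[.05,q[0]]).x
    print(c,round(ea,2),round(eb,2),q.round(),r.round(3))
o=ctrl.get_obs();print(o["t"],o["ee_pos"],o["ft_force"])
E
```

```text
292 225.56 221.55 [-138. -102.] [ 8.70000e-02 -1.39679e+02]Traceback (most recent call last):
  File "<stdin>", line 12, in <module>
  File "<stdin>", line 7, in edge
ValueError: operands could not be broadcast together with shapes (3,) (5,)
```

The gap reads 0.081 rad from the TCP lift and 0.087 rad from the image, so it is about 15–16 mm. The forces are low and the grip is firm, so I'm handing in.

```bash
python3 -c "
from workcell import ctrl
o=ctrl.get_obs();print(o['ee_pos'],o['ft_force'],o['grasp_force']);print(ctrl.close_job())"
```

```text
[585.51678649 125.73158196 121.06959498] [-5.15725673 -1.32266713 -2.25824416] 30.001801550388336
the job is handed in; nothing more can be done
None
```

Both clips are swung off the lid, the seal has let go, and I handed the job in with the gripper still holding the lid by its handle at a front gap of about 15–16 mm.

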